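# Snap the retaining clip onto the crank mill's spindle with the fork tool

### The arm

A 6-joint arm with a two-finger parallel gripper is mounted at the origin on a cart in front of the work surface, level with it; the furniture and walls round the work are solid. World frame = base frame: x ahead of the robot, y to its left, z up, the work surface at z = 0. Lengths are in m, angles in rad, forces in N, time in s.
With the tool pointing down it reaches from about 0.3 to 0.75 m from the base axis. Payload 8.5 kg.
Tool frame: the origin (TCP) lies on the centre line of the jaws, within the pads' length; the fingertips stand 19 mm ahead of it and the grasp point (between the pads) is the TCP; z points along the fingers, y is the line along which they close (so a half turn about z gives the same grasp; the last joint's range is limited). The gripper opens to 85 mm and grips with 20 to 120 N. Pads are 22 mm wide; open, the fingers measure 114 mm over their backs; the gripper's body (76 mm by 85 mm) begins 54 mm behind the grasp point. The pads swing forward as they close: fully open they stand 13 mm farther back than shut.
Start: joints at [-1.533, 0.381, 1.297, -0, 1.464, -0.215], TCP at [0.138, -0.533, 0.25] pointing down, gripper open.
Joint ranges: [-3.11, 3.11], [-0.89, 2.33], [0.22, 2.48], [-1.42, 4.56], [0.17, 2.85], [-2.88, 2.88]. Speed limits (rad/s): [2.39, 2.39, 3.14, 3.14, 3.14, 3.14].

### API

Orientations are given as a unit quaternion [x, y, z, w].
In Python, from plant import manip, read_camera, ticket gives the robot as it stands.
- The arm moves only by the shell command python3 -m creep [OPENING], which reads ROWS from standard input. ROWS is a JSON list of rows, 1 to 10 of them, each of 4 numbers: dx, dy, dz in m, then a turn about the tool's z in rad; each row is the pose to reach, as a shift and turn from the pose commanded when the command began, along the tool's axes at that moment; what a row does not reach only later rows make up. A row lasts 1/12 s, in which the tool goes at most 0.0417 m and 0.125 rad, less where a joint would pass 70% of its speed; a pose out of reach is approached as far as the arm can. OPENING is the finger opening in m, set as the command begins (- or left out keeps the last). The fingers move at their own pace and stop on an object; the grip force is fixed at half the most. Time passes only in rows, so rows that do not move let the fingers close. It prints the time, the measured TCP pose, the force, the opening and the grip force at its end. Input that does not fit is refused with a message, and nothing moves.
- manip.get_state(): the state, without advancing time (a new reading comes with each control period).
- read_camera(name): name is "scene" or "top"; returns a dict with "frame" (420x560x3 uint8, red, green, blue), "fx", "fy", "cx", "cy" (pixels), "extrinsics" (4x4, takes a point from camera to world coordinates). Camera axes: x right, y down, z forward; pixel columns grow to the right and rows downward; lengths in m; the calibration is good to about 2 mm. A picture is of the moment at which its call begins. There is no depth.
- ticket.finish_job(): hands the job in; it is judged then, once.
The state is a dict: "time_s": time; "qpos": joint angles; "dq": joint speeds; "tau": joint torques, N m; "tcp_pos": TCP position; "orientation": TCP orientation; "wrist_force": force on the tool from outside, world axes, zero at the start; "wrist_torque": the same for the moment, N m; "finger_gap": finger opening in m; "grip_force": force on a finger pad.
Only numpy, scipy, OpenCV 4.12 (cv2) and the standard library are available. Lean on these libraries where they do the work, as an engineer would, in place of code of your own. Each camera call takes 0.05 s, during which the arm holds its last target. There are 200 camera calls.

### The job

The crank mill on the worktop is missing its spindle lock: take the orange-handled fork tool from its wooden rest and use it to push the loose brass clip along its channel until both jaws snap shut round the spindle's neck, then with the fork press the clip firmly home against the neck (about 10 to 20 N, and never 25 N or more, or the clip or spindle bends). Push the clip with the fork only, never with the fingers, then lay the fork back in its rest as you found it and leave the other kitchen things where they stand.

Things in the scene. Friction and masses are not known exactly. Their poses are not given: they have to be found in the camera images.
- mill: base of a hand-crank mill: fixed blue block 140 x 100 mm, deck 40 mm above the worktop. Origin on worktop level under the middle of the spindle's slot; block spans x -90 to 50, y -50 to 50 mm, crank on the left out to x 84, y 105. x = push direction (yaw within 0.35 rad of straight ahead), z up. Rails 8 mm high along x (x -85 to 43) leave a channel 44 mm wide, centred on y 0, open at its -x end
- mill_slot (a point): middle of the slot, on the deck (mill x 0, y 0, z 40 mm). The rigid steel spindle is clamped in the slot, at y 0 but anywhere from x -8 to +8 mm: NOT reported, so feel for it. It has a square neck 16 x 16 mm (sides along x, y), 10 mm high from the deck, then a collar 26 mm in diameter 10 to 22 mm above the deck and a thinner end up to 45 mm
- clip: brass spring clip 6 mm thick, 53 x 40 mm, 90 g, loose and slippery (friction about 0.2) on the deck in the channel. Origin on its underside, where the spindle's axis will be when home; x to its mouth, z up. Bridge x -20 to -8 mm, 40 mm wide; two sprung jaws with ramped hooks, tips at x 21 mm, gap between hooks 11 mm. Starts 39 to 51 mm short of mill_slot; centres itself on the neck
- clip_back (a point): middle of the bridge's back face (clip x -20, z 3 mm): push it either side of the 10 mm wide tongue that sticks out 12 mm behind. On the way the ramps spread the jaws (about 6 to 12 N), the hooks ride along the neck with less force (2 to 5 N; not home yet), the jaws snap shut and the clip jumps 2 to 5 mm ahead of the fork; follow on till the bridge meets the neck: a hard stop
- jaw_l (a joint): left jaw of the clip: 0 = shut, about 0.1 rad = spread by the neck, 0.22 at most
- jaw_r (a joint): right jaw of the clip: 0 = shut, about 0.1 rad = spread by the neck, 0.22 at most
- fork: rigid fork tool 174 mm long, 120 to 195 g, level in its rest. Origin: middle of the grip, on the underside; x to the prongs, z up. Orange handle x -60 to 55 mm, 18 mm wide (y), 16 mm high: grasp at x 0, between the rest's posts. Shank to x 88, crosspiece 36 mm wide, 10 mm high to x 98, then two prongs to x 114 mm
- fork_tip (a point): point midway between the two prongs' ends, at their underside (fork x 114, y 0, z 0 mm). Prongs 16 mm long, 7 mm wide, 8 mm high, middles at y -12.5 and +12.5 mm, so the gap between them is 18 mm; fork and handle undersides are level
- rest: fixed wooden rest; origin on the worktop under its middle, x along the tool. Base 120 x 84 mm, 8 mm thick; posts 12 mm long at x -48 and +46 mm, each with a notch 23 mm wide, floor 30 mm above the worktop, flared at the top (48 mm up). The fork lies in both notches, origin at y 0, z 30 mm, x within 4 mm of 0, prongs to +x
- salt_shaker: loose salt shaker 44 mm in diameter, 90 mm high; origin at the middle of its underside; leave it alone
- tumbler: loose clear tumbler 80 mm in diameter, 91 mm high; origin at the middle of its underside; leave it alone

How it is judged:
On the way, in this order (a step that is already met when the one before it is completed fails the run):
1. the fork tool is lifted clear of its rest (z of fork in the frame of rest above 0.055 m), for 0.1 s.
2. the clip has snapped shut round the neck and the fork presses it home with more than 8 N (value of joint each of jaw_l, jaw_r below 0.03 rad and x of clip in the frame of mill between -0.01 and 0.01 m and y of clip in the frame of mill between -0.005 and 0.005 m and z of clip in the frame of mill between 0.037 and 0.046 m and contact force between fork and clip above 8 N), for 0.1 s.
At the end, for the whole second after the job is handed in: both jaws shut (under 0.03 rad) round the spindle's neck, the clip within 10 mm along and 5 mm across of the mill's origin, 37 to 46 mm up; the fork at rest in both notches of its rest, level (0.1 rad), prongs to +x, within 15 mm along and 5 mm across of the rest's origin (value of joint each of jaw_l, jaw_r below 0.03 rad and x of clip in the frame of mill between -0.01 and 0.01 m and y of clip in the frame of mill between -0.005 and 0.005 m and z of clip in the frame of mill between 0.037 and 0.046 m and x of fork in the frame of rest between -0.015 and 0.015 m and y of fork in the frame of rest between -0.005 and 0.005 m and z of fork in the frame of rest between 0.027 and 0.034 m and x of fork_tip in the frame of rest above 0.08 m and angle between the x axis of fork and the x axis of rest, either way round below 0.1 rad and angle between fork's own z axis and vertical below 0.1 rad and linear speed of each of fork, clip below 0.02 m/s); the robot touches nothing.
It fails at once if the fork pushes with more than 25 N on the clip or the mill (contact force between fork and clip above 25 N or contact force between fork and mill above 25 N).
It fails at once if the robot itself touches the clip (contact force between the arm and clip above 1 N).
It fails at once if the fingers touch the clip (contact force between the fingers and clip above 1 N).
It fails at once if the salt shaker or the tumbler is moved by more than 30 mm (distance of any of salt_shaker, tumbler from where it was at the start of the episode above 0.03 m).
It also fails if it takes over 58 s, if anything falls off the work surface, if the arm or the gripper's body presses on something with over 40 N, if the wrist force passes 120 N, or if a joint passes its speed limit or range.

## Working session

There is one attempt and no reset: what is moved stays moved. The work goes in short steps, Python scripts to look and compute and a shell command to move; the robot and the scene stay as the last step left them, time stands still between calls to the robot, and variables do not carry over. Pictures are saved under pics/ and viewed, at most 10 in all, crops included, and the job is handed in when it is done.

```bash
ls; mkdir -p pics; python3 - <<'E'
from plant import manip, read_camera
import cv2,numpy as np
for n in("scene","top"):
    c=read_camera(n); cv2.imwrite(f"pics/{n}0.png",c["frame"][:,:,::-1]); np.save(f"pics/{n}0.npy",c["frame"])
    print(n,c["fx"],c["fy"],c["cx"],c["cy"],np.round(c["extrinsics"],4).tolist())
s=manip.get_state();print(s)
E
```

```text
pics
scene 383.66312158106695 383.66312158106695 281.5293135020752 209.01502381055357 [[-0.7301, -0.4463, 0.5174, -0.0369], [-0.6833, 0.4681, -0.5604, 0.6166], [0.0079, -0.7627, -0.6467, 0.8906], [0.0, 0.0, 0.0, 1.0]]
top 469.01470332424884 469.01470332424884 281.82539402085695 214.50156130896448 [[0.0104, -0.9892, 0.1463, 0.4196], [-0.9998, -0.008, 0.0169, -0.0893], [-0.0155, -0.1464, -0.9891, 1.2764], [0.0, 0.0, 0.0, 1.0]]
{'time_s': 0.1, 'qpos': array([-1.53329637e+00,  3.81166979e-01,  1.29812459e+00,  8.95383419e-06,
        1.46362758e+00, -2.15328840e-01]), 'dq': array([-0.00049801, -0.00190096, -0.00360034, -0.00068939,  0.00058822,
       -0.00044565]), 'tau': array([ 3.60059385e-03, -4.49218154e+01, -2.31654686e+01, -2.00653717e-04,
        3.64207750e-03,  4.50718076e-06]), 'tcp_pos': array([ 0.13755494, -0.53228833,  0.24977328]), 'orientation': array([ 9.92020178e-01,  1.26077466e-01,  6.33277335e-05, -6.60229948e-04]), 'wrist_force': array([-0.48389358,  0.17451303,  0.96410108]), 'wrist_torque': array([0.05655284, 0.01088128, 0.0355001 ]), 'grip_force': 0.0, 'finger_gap': 0.08557307607909179}
```

View pics/top0.png

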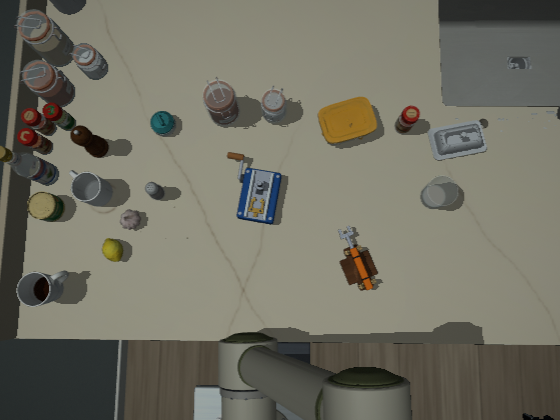

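View pics/scene0.png

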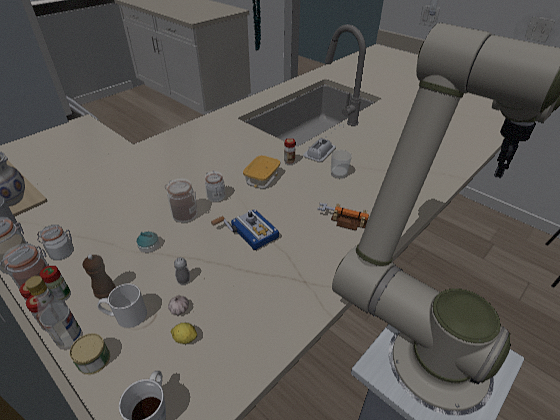

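Top view: the mill is at about (259,196) with its crank at (238,160). The fork on its rest is at (358,265), prongs toward (348,235). The salt shaker is at (153,190) and the tumbler at (437,195). Next I'll measure with masks and look at an enlarged crop.

```bash
cat > h.py <<'E'
import cv2,numpy as np
from plant import manip, read_camera
def ray(c,px,z):
    px=np.atleast_2d(px).astype(float); E=c["extrinsics"]
    d=np.c_[(px[:,0]-c["cx"])/c["fx"],(px[:,1]-c["cy"])/c["fy"],np.ones(len(px))]@E[:3,:3].T
    return E[:3,3]+d*((z-E[2,3])/d[:,2])[:,None]
def proj(c,P):
    E=c["extrinsics"]; q=(np.atleast_2d(P)-E[:3,3])@E[:3,:3]
    return np.c_[c["fx"]*q[:,0]/q[:,2]+c["cx"],c["fy"]*q[:,1]/q[:,2]+c["cy"]]
def mask(c,lo,hi,box):
    m=cv2.inRange(cv2.cvtColor(c["frame"],cv2.COLOR_RGB2HSV),lo,hi)
    k=np.zeros_like(m);x0,y0,x1,y1=box;k[y0:y1,x0:x1]=m[y0:y1,x0:x1];return k
def rect(m):
    p=cv2.findNonZero(m); r=cv2.minAreaRect(p); return r,cv2.boxPoints(r),len(p)
def crop(c,box,f,name):
    x0,y0,x1,y1=box;cv2.imwrite(name,cv2.resize(c["frame"][y0:y1,x0:x1,::-1],None,fx=f,fy=f,interpolation=cv2.INTER_CUBIC))
E
python3 - <<'E'
from h import *
c=read_camera("top"); s=read_camera("scene")
a=cv2.resize(c["frame"][145:295,220:390],None,fx=4,fy=4,interpolation=cv2.INTER_CUBIC)
cv2.imwrite("pics/ct.png",a[:,:,::-1])
b=mask(c,(100,90,40),(125,255,255),(225,160,290,230)); r,p,n=rect(b)
P=ray(c,p,.04); print("blue",r,n,P.round(4).tolist(),"ctr",P.mean(0).round(4), "sides",np.linalg.norm(P[0]-P[1]),np.linalg.norm(P[1]-P[2]))
for n_,cam,box in(("top",c,(330,220,390,300)),("scene",s,(315,195,375,235))):
    o=mask(cam,(8,170,140),(20,255,255),box); r,p,n=rect(o); P=ray(cam,p,.046)
    print("orange",n_,r,n,P.round(4).tolist(),P.mean(0).round(4),np.linalg.norm(P[0]-P[1]),np.linalg.norm(P[1]-P[2]))
E
```

```text
blue ((258.8243408203125, 195.55406188964844), (37.31856918334961, 51.78567886352539), 9.462322235107422) 769 [[0.5919, 0.0535, 0.04], [0.7318, 0.0339, 0.04], [0.7155, -0.0661, 0.04], [0.5763, -0.0449, 0.04]] ctr [ 0.6539 -0.0059  0.04  ] sides 0.14128792482061223 0.10125323964666462
orange top ((360.90234375, 268.3305969238281), (43.607906341552734, 5.869361877441406), 67.16634368896484) 229 [[0.5107, -0.247, 0.046], [0.5168, -0.2612, 0.046], [0.4132, -0.3036, 0.046], [0.4073, -0.2895, 0.046]] [ 0.462  -0.2753  0.046 ] 0.0154540466370336 0.11190094846290602
orange scene ((351.10491943359375, 211.55410766601562), (32.98166275024414, 2.6339523792266846), 13.240520477294922) 70 [[0.5073, -0.2402, 0.046], [0.5141, -0.2526, 0.046], [0.4119, -0.2954, 0.046], [0.4061, -0.2829, 0.046]] [ 0.4599 -0.2678  0.046 ] 0.014099250595306796 0.11078445724323031
```

View pics/ct.png

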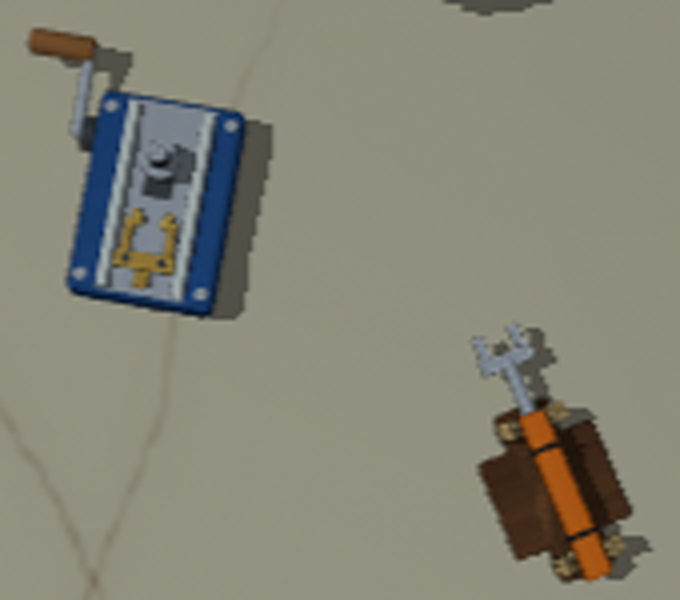

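The crop shows the mill with +x pointing up the image. The clip's mouth faces the spindle and its tongue is at crop (140,283), i.e. about (255,216) in the full image. The fork's prongs are at crop (500,340), i.e. about (345,230).

```bash
cat >> h.py <<'E'
def yaw():
    q=manip.get_state()["orientation"]; return 2*np.arctan2(q[1],q[0])
def delta(target,ty):
    "tool-axes shift and turn from measured pose to target xyz, yaw"
    s=manip.get_state(); d=np.array(target)-s["tcp_pos"]; y=yaw()
    r=[d[0]*np.cos(y)+d[1]*np.sin(y), d[0]*np.sin(y)-d[1]*np.cos(y), -d[2], (y-ty+np.pi/2)%np.pi-np.pi/2]
    return np.round(r,4)
MO=np.array([.6737,-.0088]);MY=-.147
def mill(P): 
    d=np.atleast_2d(P)[:,:2]-MO;c,s=np.cos(MY),np.sin(MY);return np.c_[d[:,0]*c+d[:,1]*s,-d[:,0]*s+d[:,1]*c]*1000
E
python3 - <<'E'
from h import *
c=read_camera("top")
m=mask(c,(15,110,90),(32,255,255),(243,190,275,222)); r,p,n=rect(m); q=cv2.findNonZero(m)[:,0]
M=mill(ray(c,q,.046)); print("clip",n,M.min(0),M.max(0),np.median(M,0)); 
for lo in range(-95,-20,4):
    k=M[(M[:,0]>=lo)&(M[:,0]<lo+4)]
    if len(k): print(lo,k[:,1].min().round(1),k[:,1].max().round(1),end='; ')
w=mask(c,(0,0,150),(180,40,255),(240,165,285,222)); q=cv2.findNonZero(w)[:,0];M=mill(ray(c,q,.048))
k=M[(abs(M[:,1])<32)&(M[:,0]<-10)];print("\nrails L",np.median(k[k[:,1]>0],0),"R",np.median(k[k[:,1]<0],0),len(k))
# fork: orange top face profile in fork frame
FO=np.array([.4643,-.2743]);fy=.39
o=mask(c,(5,120,60),(22,255,255),(330,220,390,300));q=cv2.findNonZero(o)[:,0];P=ray(c,q,.046)[:,:2]-FO
u=np.c_[P@[np.cos(fy),np.sin(fy)],P@[-np.sin(fy),np.cos(fy)]]*1000
V=cv2.cvtColor(c["frame"],cv2.COLOR_RGB2HSV)
for lo in range(-70,70,14):
    i=(u[:,0]>=lo)&(u[:,0]<lo+14)
    if i.any(): print(lo,i.sum(),u[i,1].mean().round(1),u[i,1].min().round(1),u[i,1].max().round(1),[V[b,a].tolist() for a,b in q[i][:3]])
g=mask(c,(95,20,130),(125,120,255),(335,220,362,250)); q=cv2.findNonZero(g)
if q is not None:
    P=ray(c,q[:,0],.04)[:,:2]-FO;u=np.c_[P@[np.cos(fy),np.sin(fy)],P@[-np.sin(fy),np.cos(fy)]]*1000
    print("steel",len(u),u.min(0),u.max(0))
print(delta([.4643,-.2743,.13],.39))
E
```

```text
clip 110 [-78.0658271 -16.7407501] [-27.51765423  21.38376818] [-58.07576717   2.73401149]
-79 -2.3 3.4; -75 -1.9 3.8; -71 -1.0 4.7; -67 -16.7 21.4; -63 -15.9 19.2; -59 -15.4 20.1; -55 -14.5 17.9; -51 -14.1 18.4; -47 -13.2 16.6; -43 -15.0 17.5; -39 -14.5 18.0; -35 -14.1 15.8; -31 -10.6 11.4; 
rails L [-44.48647695  27.6842626 ] R [-44.26325339 -23.05190481] 96
-70 10 0.4 -7.8 8.6 [[13, 224, 165], [13, 207, 127], [14, 220, 168]]
-56 49 1.2 -10.4 20.6 [[13, 224, 165], [13, 224, 165], [14, 207, 122]]
-42 49 4.9 -31.6 38.6 [[12, 153, 65], [13, 197, 93], [12, 182, 77]]
-28 131 9.6 -32.7 43.8 [[13, 162, 60], [13, 157, 60], [12, 155, 61]]
-14 134 9.8 -32.6 43.6 [[13, 157, 65], [12, 147, 66], [13, 152, 67]]
0 118 9.5 -31.9 43.4 [[13, 155, 61], [12, 153, 60], [13, 155, 61]]
14 74 4.4 -31.2 39.3 [[12, 153, 60], [13, 197, 93], [13, 218, 146]]
28 50 6.1 -10.1 43.0 [[13, 224, 166], [13, 227, 165], [13, 226, 152]]
42 44 0.4 -11.0 17.3 [[17, 125, 61], [11, 158, 76], [14, 185, 87]]
56 7 15.6 8.0 22.2 [[13, 157, 60], [12, 155, 61], [12, 153, 60]]
steel 81 [ 56.95621439 -16.74321055] [112.15236812  16.77418562]
[ 0.3809 -0.1682  0.12   -0.1372]
```

```bash
echo '[[0.19, -0.084, 0.03, -0.07], [0.19, -0.084, 0.03, -0.07], [0.19, -0.084, 0.03, -0.07], [0.19, -0.084, 0.03, -0.07], [0.19, -0.084, 0.03, -0.07], [0.381, -0.168, 0.12, -0.137], [0.381, -0.168, 0.12, -0.137], [0.381, -0.168, 0.12, -0.137], [0.381, -0.168, 0.12, -0.137], [0.381, -0.168, 0.12, -0.137]]' | python3 -m creep 0.06; echo '[[0, 0, 0, 0], [0, 0, 0, 0]]' | python3 -m creep; python3 -c "
from h import *
print(delta([.4643,-.2743,.038],.39),manip.get_state()['finger_gap'])"
```

```text
time_s: 1.08
tcp_pos: [0.4509, -0.2847, 0.1377]
orientation: [0.981, 0.194, 0.0, 0.0]
wrist_force: [0.3, -1.8, 0.1]
finger_gap: 0.06
grip_force: 0.0
time_s: 1.25
tcp_pos: [0.4505, -0.2846, 0.1375]
orientation: [0.981, 0.195, -0.001, -0.001]
wrist_force: [-0.6, -0.4, -0.3]
finger_gap: 0.0597
grip_force: 0.0
[ 0.0167 -0.0042  0.0995  0.0033] 0.059670898845302946
```

```bash
echo '[[0.0167, -0.0042, 0.03, 0.003], [0.0167, -0.0042, 0.06, 0.003], [0.0167, -0.0042, 0.085, 0.003], [0.0167, -0.0042, 0.099, 0.003], [0.0167, -0.0042, 0.0995, 0.003], [0.0167, -0.0042, 0.0995, 0.003]]' | python3 -m creep; echo '[[0, 0, 0, 0], [0, 0, 0, 0], [0, 0, 0, 0], [0, 0, 0, 0], [0, 0, 0, 0], [0, 0, 0, 0], [0, 0, 0, 0], [0, 0, 0, 0]]' | python3 -m creep 0.0
```

```text
time_s: 1.75
tcp_pos: [0.4631, -0.2769, 0.0392]
orientation: [0.981, 0.192, -0.0, -0.0]
wrist_force: [0.6, -1.1, 0.6]
finger_gap: 0.0599
grip_force: 0.0
time_s: 2.42
tcp_pos: [0.4635, -0.2758, 0.0401]
orientation: [0.981, 0.192, 0.0, 0.0]
wrist_force: [-2.4, 4.0, 9.1]
finger_gap: 0.0169
grip_force: 59.3
```

```bash
echo '[[0, 0, -0.01, 0], [0, 0, -0.03, 0], [0, 0, -0.06, 0], [0, 0, -0.09, 0], [0, 0, -0.1, 0], [0, 0, -0.1, 0], [0, 0, -0.1, 0], [0, 0, -0.1, 0]]' | python3 -m creep; python3 - <<'E'
from h import *
c=read_camera("top");s=read_camera("scene")
a=cv2.resize(c["frame"][200:300,300:400],(500,500));b=cv2.resize(s["frame"][130:260,270:400],(500,500))
crop(c,(320,200,400,300),5,"pics/lt.png")
cv2.imwrite("pics/lift.png",cv2.resize(np.hstack([a,b])[:,:,::-1],(800,400)))
MO+=np.array([.0003,.002])
t=np.array([MO[0]-.195*np.cos(MY),MO[1]-.195*np.sin(MY),.14]);print(t,delta(t,MY))
E
```

```text
time_s: 3.08
tcp_pos: [0.463, -0.2754, 0.1375]
orientation: [0.981, 0.192, -0.001, -0.001]
wrist_force: [-0.2, 0.7, -1.3]
finger_gap: 0.0169
grip_force: 58.8
[0.48110309 0.02176187 0.14      ] [ 0.1288 -0.2685 -0.0026  0.5337]
```

View pics/lift.png

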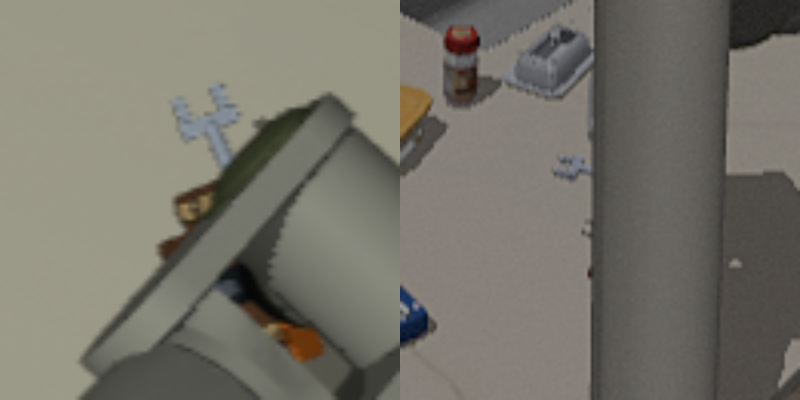

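The fork is firmly held and lifted, prongs at left-panel (205,105). Moving it to a spot behind the mill.

```bash
echo '[[0.015, -0.035, 0, 0.07], [0.03, -0.07, 0, 0.14], [0.045, -0.105, 0, 0.21], [0.06, -0.14, 0, 0.28], [0.075, -0.17, 0, 0.35], [0.09, -0.205, 0, 0.42], [0.105, -0.24, 0, 0.48], [0.12, -0.2736, 0, 0.534], [0.12, -0.2736, 0, 0.534], [0.12, -0.2736, 0, 0.534]]' | python3 -m creep; echo '[[0, 0, 0, 0], [0, 0, 0.02, 0], [0, 0, 0.04, 0], [0, 0, 0.04, 0], [0, 0, 0.04, 0]]' | python3 -m creep; python3 - <<'E'
from h import *
c=read_camera("top");s=read_camera("scene")
a=cv2.resize(c["frame"][160:260,220:320],(400,400),interpolation=2);b=cv2.resize(s["frame"][190:290,210:310],(400,400),interpolation=2)
cv2.imwrite("pics/pre.png",np.hstack([a,b])[:,:,::-1])
st=manip.get_state();print(mill(st["tcp_pos"]),st["tcp_pos"],yaw(),st["wrist_force"])
E
```

```text
time_s: 4.02
tcp_pos: [0.471, 0.0243, 0.1381]
orientation: [0.997, -0.072, -0.001, -0.0]
wrist_force: [-0.2, -0.9, -1.3]
finger_gap: 0.0171
grip_force: 59.1
time_s: 4.43
tcp_pos: [0.4712, 0.0217, 0.0984]
orientation: [0.997, -0.074, -0.001, -0.0]
wrist_force: [0.8, -0.3, -0.2]
finger_gap: 0.0167
grip_force: 59.0
[[-204.02845364    0.84729385]] [0.47199611 0.02192244 0.09961539] -0.14828473299815365 [-0.2321426   0.29760251 -0.62301911]
```

View pics/pre.png

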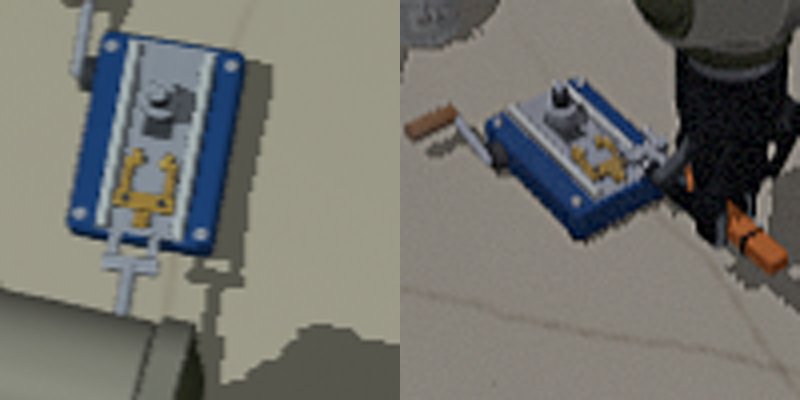

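The left panel shows the prongs at (112,238) and (155,243), just behind the mill's open end, with the tongue at (143,220). I'll measure the lateral offset with a parallax correction.

```bash
python3 - <<'E'
from h import *
c=read_camera("top")
E=np.float32
# prongs + crosspiece
m=mask(c,(100,15,110),(125,110,255),(240,214,266,242)); q=cv2.findNonZero(m)[:,0]
M=mill(ray(c,q,.0975))
for lo in range(-130,-80,5):
    k=M[(M[:,0]>=lo)&(M[:,0]<lo+5)]
    if len(k): print(lo,len(k),np.sort(k[:,1]).round(1).tolist())
# rails, clip, block edges: profile across mill at several x
for xm in (-75,-65,-60,-35,-20,25,35):
    ys=np.arange(-56,57,2)
    cs,sn=np.cos(MY),np.sin(MY)
    P=np.c_[MO[0]+(xm*cs-ys*sn)/1000,MO[1]+(xm*sn+ys*cs)/1000,np.full(len(ys),.044)]
    p=proj(c,P).astype(E); v=cv2.remap(c["frame"],p[:,:1].copy(),p[:,1:].copy(),1)[:,0]
    print(xm,[f"{y}:{int(a[0])},{int(a[2])}" for y,a in zip(ys,v)])
E
```

```text
-130 5 [-1.8, -1.3, 0.7, 1.2, 3.2]
-125 6 [-3.4, -3.0, -0.9, -0.5, 1.6, 2.0]
-120 6 [-2.6, -2.1, -0.1, 0.4, 2.4, 2.9]
-115 21 [-16.8, -14.2, -11.7, -9.2, -6.7, -6.3, -4.2, -3.8, -1.7, -1.3, 0.8, 1.2, 3.3, 3.7, 6.2, 8.7, 11.2, 11.7, 13.7, 14.2, 16.7]
-110 26 [-16.3, -15.9, -13.8, -13.4, -11.3, -10.9, -8.8, -8.4, -5.9, -5.5, -3.4, -3.0, -0.9, -0.4, 1.6, 2.1, 4.1, 4.6, 6.7, 7.1, 9.2, 9.6, 12.1, 12.5, 14.6, 15.0]
-105 9 [-15.1, -12.6, -10.5, -8.0, 7.5, 10.0, 10.4, 13.0, 13.4]
-100 8 [-14.7, -14.2, -12.1, -11.7, 10.9, 11.3, 13.8, 14.2]
-95 15 [-28.9, -26.4, -15.9, -13.8, -13.4, -11.3, -10.9, -0.4, 2.1, 7.1, 9.6, 11.7, 12.2, 15.1, 17.6]
-90 28 [-31.0, -23.0, -20.5, -18.0, -17.6, -15.5, -15.1, -13.0, -12.6, -10.5, -10.0, -7.9, -7.5, -5.4, -5.0, -2.9, -2.5, 0.0, 2.5, 5.0, 5.5, 7.6, 8.0, 10.1, 10.5, 12.6, 23.1, 34.0]
-85 20 [-22.6, -22.2, -20.1, -19.7, -17.2, -14.6, -14.2, -12.1, -11.7, 3.4, 3.8, 5.9, 6.3, 8.4, 8.8, 10.9, 11.4, 13.4, 13.9, 23.9]
-75 ['-56:88,76', '-54:87,76', '-52:81,73', '-50:67,67', '-48:22,63', '-46:32,85', '-44:61,110', '-42:97,130', '-40:126,149', '-38:126,151', '-36:99,
[... 4592 characters left out ...]
6,109', '-42:65,122', '-40:71,128', '-38:55,121', '-36:35,114', '-34:25,106', '-32:33,97', '-30:62,87', '-28:107,122', '-26:142,155', '-24:160,174', '-22:152,167', '-20:138,156', '-18:130,149', '-16:129,147', '-14:129,148', '-12:129,148', '-10:129,148', '-8:130,149', '-6:130,149', '-4:130,149', '-2:129,148', '0:129,148', '2:129,148', '4:129,148', '6:128,148', '8:128,147', '10:129,148', '12:129,149', '14:130,150', '16:129,148', '18:121,138', '20:111,126', '22:104,115', '24:142,154', '26:154,169', '28:138,161', '30:96,134', '32:50,119', '34:26,113', '36:26,112', '38:26,113', '40:29,114', '42:37,116', '44:37,113', '46:37,105', '48:69,106', '50:113,115', '52:151,134', '54:143,127', '56:121,115']
```

```bash
echo '[[0, -0.0017, 0, 0.005], [0, -0.0017, 0.02, 0.005], [0, -0.0017, 0.04, 0.005], [0, -0.0017, 0.047, 0.005], [0, -0.0017, 0.047, 0.005], [0, -0.0017, 0.047, 0.005]]' | python3 -m creep; echo '[[0.005, 0, 0, 0], [0.01, 0, 0, 0], [0.01, 0, 0, 0], [0.01, 0, 0, 0]]' | python3 -m creep;echo '[[0, 0, 0, 0]]' | python3 -m creep;python3 - <<'E'
from h import *
c=read_camera("top");s=read_camera("scene")
a=cv2.resize(c["frame"][160:240,220:300],(400,400),interpolation=2);b=cv2.resize(s["frame"][200:260,230:290],(400,400),interpolation=2)
cv2.imwrite("pics/pre2.png",np.hstack([a,b])[:,:,::-1])
for i in range(3):
    st=manip.get_state();print(mill(st["tcp_pos"]),st["tcp_pos"],yaw(),st["wrist_force"]);read_camera("top")
E
```

```text
time_s: 5.08
tcp_pos: [0.472, 0.0244, 0.0524]
orientation: [0.997, -0.076, 0.0, 0.0]
wrist_force: [1.0, 1.1, -1.1]
finger_gap: 0.0167
grip_force: 59.1
time_s: 5.42
tcp_pos: [0.4822, 0.0228, 0.0523]
orientation: [0.997, -0.076, 0.001, 0.0]
wrist_force: [0.2, -0.2, -0.6]
finger_gap: 0.0168
grip_force: 59.1
time_s: 5.5
tcp_pos: [0.4817, 0.0229, 0.0521]
orientation: [0.997, -0.076, 0.0, 0.0]
wrist_force: [0.9, -0.2, -1.7]
finger_gap: 0.0174
grip_force: 59.1
[[-194.78645854    3.23351869]] [0.48148794 0.02292924 0.05196519] -0.15219098246867277 [-0.22366914 -0.00932788 -1.19228106]
[[-194.80461817    3.23601637]] [0.48147034 0.02293437 0.05194108] -0.1521842630850275 [-1.40989487  0.29815369 -1.0947155 ]
[[-194.7429848    3.2393008]] [0.48153179 0.02292859 0.05194296] -0.15212731041737157 [ 0.50620305  0.49842618 -1.46446403]
```

View pics/pre2.png

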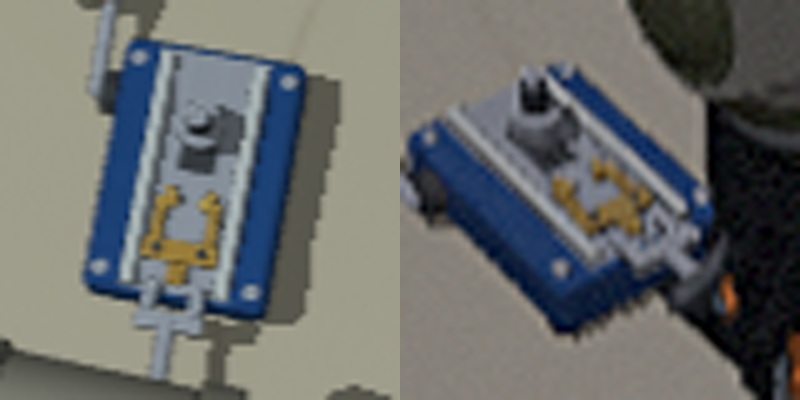

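Prongs at left-panel (150,290) and (192,297) straddle the tongue at (177,272). They sit about 1 mm left of its axis, at clip height. I'll shift them 1 mm right and close the gap.

```bash
echo '[[0.002, 0.001, 0, 0], [0.004, 0.001, 0, 0], [0.006, 0.001, 0, 0], [0.008, 0.001, 0, 0], [0.010, 0.001, 0, 0], [0.011, 0.001, 0, 0], [0.012, 0.001, 0, 0], [0.013, 0.001, 0, 0]]' | python3 -m creep; echo '[[0.001, 0, 0, 0], [0.002, 0, 0, 0], [0.003, 0, 0, 0], [0.004, 0, 0, 0], [0.005, 0, 0, 0], [0.006, 0, 0, 0], [0.007, 0, 0, 0], [0.008, 0, 0, 0]]' | python3 -m creep;python3 - <<'E'
from h import *
c=read_camera("top")
print("spindle end",mill(ray(c,[[260,183]],.085)))
m=mask(c,(15,110,90),(32,255,255),(243,180,275,222)); q=cv2.findNonZero(m)[:,0]
M=mill(ray(c,q,.046)); print("clip",M.min(0),M.max(0)); print(mill(manip.get_state()["tcp_pos"]))
b=c["frame"][165:225,235:285];crop(c,(235,165,285,225),8,"pics/p3.png")
E
```

```text
time_s: 6.42
tcp_pos: [0.4943, 0.02, 0.0518]
orientation: [0.997, -0.076, -0.0, -0.0]
wrist_force: [-0.7, 0.9, -0.7]
finger_gap: 0.017
grip_force: 59.1
time_s: 7.08
tcp_pos: [0.5023, 0.0187, 0.0519]
orientation: [0.997, -0.076, -0.0, 0.0]
wrist_force: [-0.4, 0.1, -1.7]
finger_gap: 0.0174
grip_force: 59.1
spindle end [[ 4.59743054 -1.94819121]]
clip [-69.30359951 -17.61753584] [-18.45968032  21.00336275]
[[-173.36686591    2.09262593]]
```

View pics/p3.png

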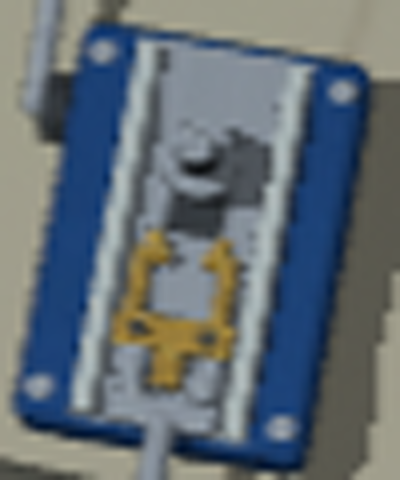

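The prongs bear on the bridge either side of the tongue at (165,370). The clip is moving straight, and the jaws are about to reach the neck at (195,210).

```bash
echo '[[0.001, 0, 0, 0], [0.002, 0, 0, 0], [0.003, 0, 0, 0], [0.004, 0, 0, 0], [0.005, 0, 0, 0], [0.006, 0, 0, 0], [0.007, 0, 0, 0], [0.008, 0, 0, 0]]' | python3 -m creep; echo '[[0.001, 0, 0, 0], [0.002, 0, 0, 0], [0.003, 0, 0, 0]]' | python3 -m creep;echo '[[0.001, 0, 0, 0], [0.002, 0, 0, 0], [0.002, 0, 0, 0]]' | python3 -m creep;echo '[[0.001, 0, 0, 0], [0.002, 0, 0, 0], [0.002, 0, 0, 0]]' | python3 -m creep;python3 -c "
from h import *
c=read_camera('top')
print('collar',mill(ray(c,[[259.4,186.2]],.062)),'end',mill(ray(c,[[259.6,184.4]],.085)))
m=mask(c,(15,110,90),(32,255,255),(243,180,275,222)); q=cv2.findNonZero(m)[:,0]
M=mill(ray(c,q,.046)); print('clip',M.min(0),M.max(0)); print(mill(manip.get_state()['tcp_pos']))"
```

```text
time_s: 7.8
tcp_pos: [0.5102, 0.0175, 0.0519]
orientation: [0.997, -0.076, 0.0, 0.0]
wrist_force: [0.2, -0.0, -0.8]
finger_gap: 0.0168
grip_force: 59.1
time_s: 8.05
tcp_pos: [0.5132, 0.017, 0.0519]
orientation: [0.997, -0.076, -0.0, -0.0]
wrist_force: [-1.1, 0.3, -1.0]
finger_gap: 0.0167
grip_force: 59.1
time_s: 8.3
tcp_pos: [0.5153, 0.0167, 0.0519]
orientation: [0.997, -0.076, 0.0, 0.0]
wrist_force: [-0.4, 0.8, -1.2]
finger_gap: 0.0167
grip_force: 59.1
time_s: 8.55
tcp_pos: [0.5173, 0.0164, 0.0519]
orientation: [0.997, -0.076, 0.0, 0.0]
wrist_force: [-0.2, 0.6, -0.2]
finger_gap: 0.0169
grip_force: 59.1
collar [[0.54695837 0.42545888]] end [[ 0.7784781  -1.52816776]]
clip [-53.78687254 -17.61994724] [-2.94849961 21.07322861]
[[-158.52635632    2.03346196]]
```

```bash
for i in 1 2 3 4; do echo '[[0.001, 0, 0, 0], [0.001, 0, 0, 0]]' | python3 -m creep | grep -E 'tcp|wrist'; done
```

```text
tcp_pos: [0.5182, 0.0163, 0.0519]
wrist_force: [-0.6, -0.4, -1.0]
tcp_pos: [0.5192, 0.0161, 0.0519]
wrist_force: [0.6, 0.0, -1.0]
tcp_pos: [0.5201, 0.016, 0.0519]
wrist_force: [-0.2, 0.7, -1.9]
tcp_pos: [0.5208, 0.0158, 0.0518]
wrist_force: [-2.2, -0.5, -0.6]
```

```bash
for i in 1 2 3 4 5 6; do echo '[[0.0005, 0, 0, 0], [0.001, 0, 0, 0]]' | python3 -m creep | grep -E 'tcp|wrist'; done
```

```text
tcp_pos: [0.5213, 0.0158, 0.0517]
wrist_force: [-4.6, -0.3, -0.0]
tcp_pos: [0.5221, 0.0157, 0.0516]
wrist_force: [-6.7, -0.2, -0.9]
tcp_pos: [0.5226, 0.0157, 0.0515]
wrist_force: [-8.6, 0.7, 1.1]
tcp_pos: [0.523, 0.0157, 0.0514]
wrist_force: [-11.5, 2.1, 1.2]
tcp_pos: [0.5233, 0.0157, 0.0512]
wrist_force: [-14.6, 1.0, 2.9]
tcp_pos: [0.5238, 0.0156, 0.0511]
wrist_force: [-14.3, 1.1, 3.0]
```

```bash
python3 - <<'E'
from h import *
c=read_camera("top");s=read_camera("scene")
a=cv2.resize(c["frame"][168:218,232:282],(400,400),interpolation=2);b=cv2.resize(s["frame"][205:255,230:280],(400,400),interpolation=2)
cv2.imwrite("pics/p4.png",np.hstack([a,b])[:,:,::-1])
st=manip.get_state();print(mill(st["tcp_pos"]),st["tcp_pos"],st["orientation"],st["wrist_force"],st["wrist_torque"])
E
```

```text
[[-150.91668993    2.18816211]] [0.52473146 0.0154695  0.05133043] [ 9.97112827e-01 -7.58828053e-02 -2.78117513e-03 -2.75404436e-04] [-8.64686534  0.7479462   0.73920323] [ 0.0074596   1.2479626  -0.09523048]
```

View pics/p4.png

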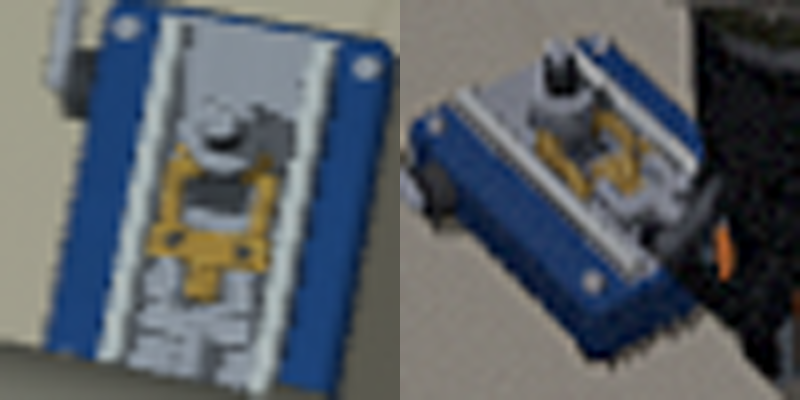

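The jaws are now spread round the neck under the collar at left-panel (220,150). The fork is square on the bridge and the force is easing past the ramps. I'll continue in small steps.

```bash
for i in 1 2 3 4 5 6; do echo '[[0.0005, 0, 0, 0], [0.001, 0, 0, 0]]' | python3 -m creep | grep -E 'tcp|wrist'; done
```

```text
tcp_pos: [0.527, 0.015, 0.0516]
wrist_force: [-4.4, -0.2, -0.8]
tcp_pos: [0.5284, 0.0148, 0.0517]
wrist_force: [-3.9, 1.0, -0.7]
tcp_pos: [0.5297, 0.0145, 0.0517]
wrist_force: [-4.3, -0.3, -2.2]
tcp_pos: [0.5309, 0.0144, 0.0518]
wrist_force: [-3.8, 0.4, -2.2]
tcp_pos: [0.5319, 0.0142, 0.0519]
wrist_force: [-4.5, 0.7, -1.7]
tcp_pos: [0.5329, 0.014, 0.0519]
wrist_force: [-4.3, -0.5, -1.7]
```

```bash
for i in 1 2 3 4 5 6 7 8; do echo '[[0.0005, 0, 0, 0], [0.001, 0, 0, 0]]' | python3 -m creep | grep -E 'tcp|wrist'; done
```

```text
tcp_pos: [0.5339, 0.0138, 0.0519]
wrist_force: [-4.5, 0.1, -1.7]
tcp_pos: [0.5349, 0.0137, 0.0519]
wrist_force: [-3.4, -0.4, -0.9]
tcp_pos: [0.5359, 0.0136, 0.0519]
wrist_force: [-3.6, 0.5, -2.0]
tcp_pos: [0.5369, 0.0134, 0.0519]
wrist_force: [-4.2, -0.3, -1.2]
tcp_pos: [0.5378, 0.0132, 0.0519]
wrist_force: [-5.3, 0.8, -2.0]
tcp_pos: [0.5388, 0.0131, 0.0519]
wrist_force: [-4.1, -1.1, -1.7]
tcp_pos: [0.5399, 0.0129, 0.0519]
wrist_force: [-3.4, -0.0, -1.5]
tcp_pos: [0.542, 0.0126, 0.0523]
wrist_force: [0.8, -0.4, -1.8]
```

```bash
for i in 1 2 3 4 5 6 7; do echo '[[0.0003, 0, 0, 0], [0.0005, 0, 0, 0]]' | python3 -m creep | grep -E 'tcp|wrist'; done
```

```text
tcp_pos: [0.5419, 0.0126, 0.0521]
wrist_force: [0.8, 0.7, -1.7]
tcp_pos: [0.542, 0.0126, 0.052]
wrist_force: [0.3, 0.8, -1.1]
tcp_pos: [0.5423, 0.0126, 0.0519]
wrist_force: [-0.2, 0.0, -1.2]
tcp_pos: [0.5428, 0.0125, 0.0519]
wrist_force: [-0.1, -0.6, -0.9]
tcp_pos: [0.5433, 0.0124, 0.0519]
wrist_force: [0.4, -0.3, -1.7]
tcp_pos: [0.5438, 0.0123, 0.0519]
wrist_force: [0.5, 0.1, 0.2]
tcp_pos: [0.5442, 0.0123, 0.0519]
wrist_force: [-0.6, 0.8, -1.6]
```

```bash
for i in 1 2 3 4; do echo '[[0.0003, 0, 0, 0], [0.0005, 0, 0, 0]]' | python3 -m creep | grep -E 'tcp|wrist'; done
```

```text
tcp_pos: [0.5447, 0.0122, 0.0519]
wrist_force: [-1.0, -0.4, -2.0]
tcp_pos: [0.5448, 0.0122, 0.0518]
wrist_force: [-2.1, 0.2, -0.3]
tcp_pos: [0.5449, 0.0122, 0.0517]
wrist_force: [-5.3, 0.6, -0.3]
tcp_pos: [0.545, 0.0123, 0.0516]
wrist_force: [-6.8, 0.6, -0.7]
```

```bash
for i in 1 2 3; do echo '[[0.0003, 0, 0, 0], [0.0005, 0, 0, 0], [0.0005, 0, 0, 0]]' | python3 -m creep | grep -E 'tcp|wrist'; done; echo '[[0.0002, 0, 0, 0], [0.0002, 0, 0, 0], [0.0002, 0, 0, 0]]' | python3 -m creep
```

```text
tcp_pos: [0.545, 0.0123, 0.0515]
wrist_force: [-9.7, 1.5, 1.3]
tcp_pos: [0.545, 0.0123, 0.0514]
wrist_force: [-10.8, 1.0, 1.4]
tcp_pos: [0.5451, 0.0123, 0.0513]
wrist_force: [-12.2, 2.1, 2.7]
time_s: 15.53
tcp_pos: [0.5451, 0.0123, 0.0513]
orientation: [0.997, -0.076, -0.004, -0.0]
wrist_force: [-13.4, 2.1, 1.6]
finger_gap: 0.017
grip_force: 59.6
```

```bash
echo '[[0, 0, 0, 0], [0, 0, 0, 0], [0, 0, 0, 0], [0, 0, 0, 0], [-0.003, 0, 0, 0], [-0.01, 0, 0, 0], [-0.02, 0, 0, 0], [-0.035, 0, 0, 0], [-0.05, 0, 0, 0], [-0.065, 0, 0, 0]]' | python3 -m creep | grep -E 'tcp|wrist'; echo '[[-0.015, 0, 0, 0], [-0.025, 0, 0, 0], [-0.025, 0, -0.02, 0], [-0.025, 0, -0.05, 0], [-0.025, 0, -0.085, 0], [-0.025, 0, -0.085, 0], [-0.025, 0, -0.085, 0]]' | python3 -m creep; python3 - <<'E'
from h import *
c=read_camera("top");s=read_camera("scene")
a=cv2.resize(c["frame"][160:220,230:290],(400,400),interpolation=2);b=cv2.resize(s["frame"][205:255,230:280],(400,400),interpolation=2)
cv2.imwrite("pics/p5.png",np.hstack([a,b])[:,:,::-1])
m=mask(c,(15,110,90),(32,255,255),(243,170,275,222)); q=cv2.findNonZero(m)[:,0]
M=mill(ray(c,q,.046)); print('clip',M.min(0),M.max(0))
print(delta([.4635,-.2758,.12],.3865))
E
```

```text
tcp_pos: [0.4833, 0.0216, 0.0521]
wrist_force: [-0.5, -0.2, -1.5]
time_s: 16.95
tcp_pos: [0.4597, 0.0252, 0.1384]
orientation: [0.997, -0.076, 0.003, 0.0]
wrist_force: [-0.8, -0.4, -1.8]
finger_gap: 0.0169
grip_force: 59.2
clip [-25.87254919 -18.50461705] [24.88062535 20.3076492 ]
[ 0.0506  0.297   0.0163 -0.5387]
```

View pics/p5.png

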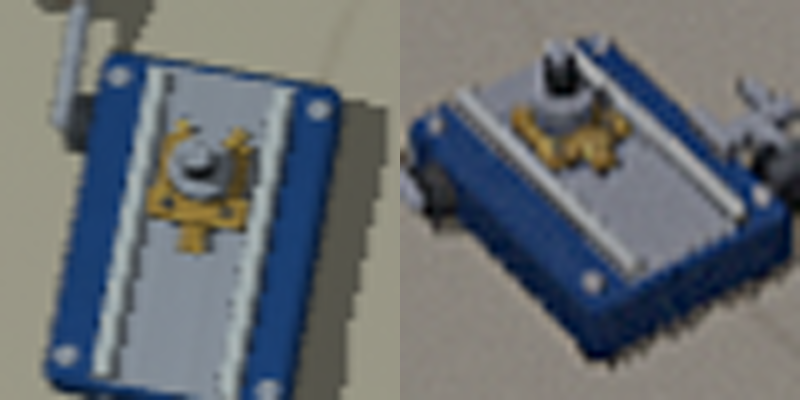

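The clip is home: both hook tips at left-panel (180,128) and (240,135) stand beyond the collar with the bridge against the neck. Now carrying the fork back above its rest.

```bash
echo '[[0.005, 0.035, 0, -0.06], [0.01, 0.07, 0, -0.12], [0.015, 0.105, 0, -0.19], [0.02, 0.14, 0, -0.26], [0.027, 0.175, 0, -0.33], [0.035, 0.21, 0, -0.4], [0.042, 0.245, 0, -0.47], [0.05, 0.28, 0, -0.53], [0.0506, 0.297, 0, -0.5387], [0.0506, 0.297, 0, -0.5387]]' | python3 -m creep | grep -E 'tcp|wrist'; echo '[[0, 0, 0, 0], [0, 0, 0, 0], [0, 0, 0, 0]]' | python3 -m creep; python3 - <<'E'
from h import *
c=read_camera("top")
z=manip.get_state()["tcp_pos"][2]-.0101
p=manip.get_state()["tcp_pos"][:2];y=yaw()
g=mask(c,(95,15,110),(125,120,255),(325,205,365,252)); q=cv2.findNonZero(g)[:,0]
P=ray(c,q,z+.008)[:,:2]-p;u=np.c_[P@[np.cos(y),np.sin(y)],P@[-np.sin(y),np.cos(y)]]*1000
print("steel",len(u),u.min(0),u.max(0))
print(delta([.4635,-.2758,.0401],.3865))
E
```

```text
tcp_pos: [0.4632, -0.2793, 0.135]
wrist_force: [0.1, 0.4, -0.8]
time_s: 18.13
tcp_pos: [0.4638, -0.2746, 0.1364]
orientation: [0.981, 0.193, -0.0, -0.001]
wrist_force: [0.4, -1.2, -0.9]
finger_gap: 0.0169
grip_force: 59.2
steel 109 [ 67.38703032 -18.11239947] [114.42540088  16.10892763]
[-0.0008  0.0009  0.0965  0.0012]
```

```bash
echo '[[0, 0, 0.02, 0.001], [0, 0, 0.045, 0.001], [0, 0, 0.065, 0.001], [0, 0, 0.075, 0.001], [0, 0, 0.08, 0.001], [0, 0, 0.08, 0.001]]' | python3 -m creep | grep -E 'tcp|wrist'; echo '[[0, 0, 0.005, 0], [0, 0, 0.01, 0], [0, 0, 0.015, 0], [0, 0, 0.0155, 0], [0, 0, 0.0155, 0]]' | python3 -m creep
```

```text
tcp_pos: [0.4639, -0.2754, 0.0565]
wrist_force: [0.5, 0.7, -1.2]
time_s: 19.1
tcp_pos: [0.4638, -0.2755, 0.0417]
orientation: [0.981, 0.192, -0.0, -0.0]
wrist_force: [-1.5, 3.9, 1.1]
finger_gap: 0.0169
grip_force: 60.5
```

```bash
echo '[[0, -0.0015, 0, 0], [0, -0.0015, 0, 0], [0, -0.0015, 0.0012, 0], [0, -0.0015, 0.0015, 0], [0, -0.0015, 0.0015, 0]]' | python3 -m creep
```

```text
time_s: 19.52
tcp_pos: [0.4638, -0.2748, 0.0407]
orientation: [0.981, 0.192, 0.001, 0.001]
wrist_force: [0.1, 2.0, 8.3]
finger_gap: 0.0169
grip_force: 61.6
```

Seated. I'll release it with a modest opening, then rise.

```bash
echo '[[0, 0, -0.001, 0], [0, 0, -0.001, 0], [0, 0, -0.001, 0], [0, 0, -0.001, 0], [0, 0, -0.001, 0], [0, 0, -0.001, 0], [0, 0, -0.001, 0]]' | python3 -m creep 0.05; echo '[[0, 0, -0.01, 0], [0, 0, -0.03, 0], [0, 0, -0.06, 0], [0, 0, -0.1, 0], [0, 0, -0.13, 0], [0, 0, -0.15, 0], [0, 0, -0.15, 0]]' | python3 -m creep | grep tcp;  echo '[[-0.03, 0.02, 0, 0], [-0.06, 0.05, 0, 0], [-0.09, 0.08, 0, 0], [-0.12, 0.11, 0, 0], [-0.14, 0.14, 0, 0], [-0.16, 0.17, 0, 0], [-0.16, 0.2, 0, 0], [-0.16, 0.2, 0, 0], [-0.16, 0.2, 0, 0], [-0.16, 0.2, 0, 0]]' | python3 -m creep; python3 - <<'E'
from h import *
c=read_camera("top");s=read_camera("scene")
a=cv2.resize(c["frame"][215:300,315:400],(400,400),interpolation=2);b=cv2.resize(s["frame"][175:245,305:375],(400,400),interpolation=2)
cv2.imwrite("pics/end.png",np.hstack([a,b])[:,:,::-1])
o=mask(c,(8,170,140),(20,255,255),(330,220,390,300)); r,p,n=rect(o); print(r,n,ray(c,p,.046).mean(0))
for n,k,z in (("salt",(153,190),0),("tumbler",(437,195),0)):pass
E
```

```text
time_s: 20.1
tcp_pos: [0.4633, -0.2745, 0.0408]
orientation: [0.981, 0.192, -0.0, -0.0]
wrist_force: [-0.3, -0.9, -0.1]
finger_gap: 0.0495
grip_force: 0.0
tcp_pos: [0.4645, -0.2754, 0.1961]
time_s: 21.52
tcp_pos: [0.3902, -0.5192, 0.1905]
orientation: [0.981, 0.192, -0.0, -0.001]
wrist_force: [0.0, -0.2, -0.4]
finger_gap: 0.05
grip_force: 0.0
((361.2119140625, 267.62078857421875), (43.61086654663086, 5.979389190673828), 67.2490234375) 236 [ 0.46383653 -0.27614999  0.046     ]
```

View pics/end.png

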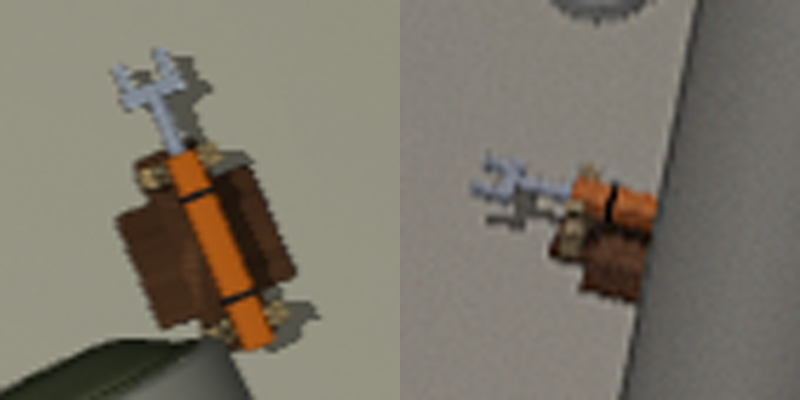

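The fork lies in both notches, prongs to +x at left-panel (145,80), within about 2 mm of where it started. Handing the job in.

```bash
echo '[[0, 0, 0, 0], [0, 0, 0, 0], [0, 0, 0, 0]]' | python3 -m creep | grep wrist; python3 -c "
from plant import ticket; print(ticket.finish_job())"
```

```text
wrist_force: [0.1, -0.8, -0.7]
the job is handed in; nothing more can be done
None
```

The job is handed in, with no verdict returned: the clip snapped shut round the neck and was pressed home at about 13 N, and the fork is back in its rest within about 2 mm of where it started.

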